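# Take the light-sensor bar off its T-track and park it in the dock

## Robot

A 7-joint arm with a two-finger parallel gripper is mounted at the origin on the work surface. World frame = base frame: x ahead of the robot, y to its left, z up, the work surface at z = 0. Lengths are in m, angles in rad, forces in N, time in s.
With the tool pointing down it reaches from about 0.4 to 0.875 m from the base axis. Payload 19.3 kg.
Tool frame: the origin (TCP) lies at the very end of the fingers, on their centre line; the grasp point (between the pads) lies 19 mm behind it (bot.grasp_offset is the distance from the TCP to the grasp point, in m); z points along the fingers, x is the direction in which the jaws open and shut, and the axes are right-handed (so a half turn about z gives the same grasp; the last joint's range is limited). The gripper opens to 85 mm and grips with 20 to 120 N. Pads are 22 mm wide; open, the fingers measure 114 mm over their backs; the gripper's body (76 mm by 85 mm) begins 54 mm behind the grasp point. The pads swing forward as they close: fully open they stand 13 mm farther back than shut.
Start: joints at [-1.224, 0.521, -0.036, 1.599, 0.021, 1.021, -0.113], TCP at [0.253, 0.571, 0.231] pointing down, gripper open.
Joint ranges: [-2.91, 2.91], [-0.3, 2.13], [-1.5, 1.42], [0.17, 2.43], [-1.26, 4.41], [0.16, 1.93], [-2.52, 2.52]. Speed limits (rad/s): [1.89, 1.89, 2.39, 2.39, 3.01, 3.01, 3.01].

## Interface

Orientations are given as [roll, pitch, yaw] about the fixed x, y, z axes, in that order (R = Rz(yaw) Ry(pitch) Rx(roll)).
In Python, from workcell import status, grab_frame, calibration, job, regions_of, mark_of, bot gives the robot as it stands.
- The arm moves only by the tool carry_out, never from a script. Its argument "deltas" is one flat list of numbers, 5 for each row, row after row: the opening, from -1 (shut) to 1 (fully open), then the shift along the tool's x, y, z in cm, then the turn about the tool's z in degrees. A call has 1 to 20 rows; each row shifts and turns the commanded pose from where the row before left it, along the tool's axes as they then stand; what a row does not reach is not made up. A row lasts 1/12 s, in which the tool goes at most 41.7 mm and 7.16 degrees, less where a joint would pass 70% of its speed; a pose out of reach is approached as far as the arm can. A call with a gripper value outside its range is refused whole. The fingers move at their own pace and stop on an object; "newtons" is the grip in N (left out, the last holds). Time passes only in rows, so rows that do not move let the fingers close. It gives the time, the measured TCP pose, the force and the opening at its end, in the units of the state.
- status.observe(): the state, without advancing time (a new reading comes with each control period).
- grab_frame(name): name is "scene" or "top" or "wrist"; returns the picture (384x512x3 uint8, red, green, blue); there is no depth.
- calibration(name): a dict with "fov_y" (degrees; the focal length in pixels is half the picture's height over the tangent of half this angle, whatever the lens; pixels are square), "cx", "cy" (the principal point, pixels), "D" ([k1, k2, p1, p2, k3] as OpenCV has them; the pictures are not rectified), "R" (3x3) and "t" (3): a world point X has camera coordinates R X + t. Camera axes: x right, y down, z forward; pixel columns grow to the right and rows downward; lengths in m; the calibration is good to about 2 mm. A picture is of the moment at which its call begins: read the wrist's pose just before it. calibration takes no time and is no camera call; for the wrist camera it gives the pose at the moment of the call.
- job.job_done(): hands the job in, once; it reports no verdict.
Trained networks look in the newest picture that a camera, given by its name, has taken for a name from the list of things; names that differ only in an ending like _2 or _b are one class to them, and where a whole thing is asked for, a point or a joint stands for the part that bears it (a point fixed in the world has none). Each returns a list of dicts, best first, with "p" (0 to 1); they miss things now and then, are a little off and sometimes report something else, mostly with a low value. They report only what shows in the picture. A call takes as long as a camera call. They do not tell look-alikes from the thing itself.
- regions_of(camera, target): "region" (384x512 bool, what is visible of it) and "xy" ([column, row] in pixels, amid what is visible of it).
- mark_of(camera, target): "xy" ([column, row] in pixels: a listed point, or the origin of a listed thing).
The state is a dict: "clock": time; "qpos": joint angles; "qd": joint speeds; "joint_efforts": joint torques, N m; "position": TCP position; "tool_rot": TCP orientation; "force": force on the tool from outside, world axes, zero at the start; "moment": the same for the moment, N m; "grip_width": finger opening in m.
Only numpy, scipy, OpenCV 4.12 (cv2) and the standard library are available. Lean on these libraries where they do the work, as an engineer would, in place of code of your own. Each camera call takes 0.05 s, during which the arm holds its last target.

## Task

The light-sensor bar rides captive on the T-track between the seedling trays: slide it along to the red stop at the open end of the track, where its foot comes free, and lift it off. Stand it on the blue mat and let go, then take it again by its flat grey blade and slide it, orange handle first, under the hood of the grey charging dock until it is fully home against the back wall, standing flat on the table. Do not drop it or knock it over, and leave the other things on the table where they are.

Things in the scene. Friction and masses are not known exactly. Their poses are not given: they have to be found in the camera images.
- track: Fixed aluminium T-track on a dark base plate, 380 mm long, between two black seedling plug trays (36 mm tall; the seedlings, up to 55 mm, give way). Origin: on the table, on the track's centre line; x runs along the track towards the open end, z up. The bar's foot runs on a floor 4 mm above the table.
- track_slot (a point): Point on the track's centre line 90 mm before its origin, 17 mm above the table, between the tops of the two lips that hold the bar's foot down. Lip underside 13 mm above the table, slot 13 mm wide: about 1.5 mm side play, 3 mm lift play. The slide takes a few newtons of friction.
- track_guard (a point): Point midway between the tops of the guard walls (40 mm above the table) on either side of the blade, 120 mm before the track's origin. Inner faces 48 mm apart, so only 4 mm is left beside the blade: on the track only the orange handle can be gripped.
- track_gate (a point): Point on the centre line 68 mm beyond the track's origin, 4 mm above the table: nearest place where the bar's origin can be when it meets the red stop. The yellow end piece (lips, 40 mm walls) is fixed elsewhere each time, up to 35 mm further out, not measured: feel for the stop. After its lips comes an 88 mm gap, then the 28 mm tall stop. Only within 8 mm of the stop is the foot free.
- bar: Loose light-sensor bar, 0.28 to 0.46 kg. Origin: centre of the underside of its steel foot; x along the bar towards the handle end (on the track: the open end), z up. Foot 80 x 32 x 6 mm, neck 10 mm wide, flat grey blade x -120 to 35 mm, 40 mm wide, z 16 to 34 mm, white strip on top. It stands by itself. It starts 30 to 130 mm short of the track's origin.
- bar_grip (a point): Centre of the orange handle block: 13 mm ahead of and 56 mm above the bar's origin. Handle 44 mm long, 26 mm wide; top 22 mm above this point. On the track the fingertips must stay above the 40 mm guard walls, so grip at this point or a little higher.
- bar_blade (a point): A good point to take the flat blade across its 40 mm width once the bar stands on the mat: 60 mm behind and 25 mm above the bar's origin.
- bar_nose (a point): Front lower edge of the foot, 40 mm ahead of the bar's origin, at the underside: the part of the bar that meets the red stop and the back wall of the dock.
- mat: Fixed blue mat, 130 mm (its x) x 180 mm (its y) x 3 mm. Origin: centre of its underside, on the table; z up. The foot's centre must stand on it.
- dock: Fixed grey charging dock without a floor: a hood 72 mm wide, 98 mm tall, open to the front. Origin: on the table, middle of the inner face of its back wall; x points inwards (the way the bar goes in), z up. Inside 56 mm wide, 92 mm high; roof and sides reach 45 mm in front of the back wall, covering the handle when home. The bar stands on the table inside.
- pot_a: Bystander: square black pot with grass, 66 mm wide, 71 mm tall with thin blades of grass above. Origin: centre of underside.
- pot_b: Bystander: another square black pot with grass, same size. Origin: centre of underside.
- meter: Bystander: grey hand-held meter with a blue screen, 170 x 95 x 40 mm, lying flat. Origin: centre of underside.
- wash: Bystander: clear wash bottle with red cap, 60 mm wide, 160 mm tall. Origin: centre of underside.
- leafclip: Bystander: steel leaf clip, 110 mm long, 12 mm tall. Origin: centre of underside.
- labels: Bystander: green box of white plant labels, 80 x 50 x 45 mm, labels up to 85 mm. Origin: centre of underside.
- stylus: Bystander: black stylus, 130 mm long, 10 mm thick, lying on the table. Origin: its middle, underside.
Things that resemble listed ones, but are neither listed nor needed, are in the scene too. Leave any pink look-alike of the bar alone. Leave any green look-alike of the mat alone.

How it is judged:
By the outcome, as a careful person would: the job done as asked, in the order asked, and still so for the second after the job is handed in, with the robot touching nothing.
It also fails if it takes over 62 s, if anything falls off the work surface, if the arm or the gripper's body presses on something with over 40 N, if the wrist force passes 120 N, or if a joint passes its speed limit or range.

## Working session

There is one attempt and no reset: what is moved stays moved. The work goes in short steps, Python scripts to look and compute and a tool call to move; the robot and the scene stay as the last step left them, time stands still between calls to the robot, and variables do not carry over. Pictures are saved under pics/ and viewed, and the job is handed in when it is done.

Besides the shell and the picture viewer there is one more tool, called after "Emit:" as a command line: name --argument value ..., lists and objects as JSON in quotes. carry_out: Moves the arm, as the interface text tells. Its arguments: {"type":"object","properties":{"deltas":{"type":"array","items":{"type":"number"}},"newtons":{"type":"number"}},"required":["deltas"]}

```bash
ls; mkdir -p pics
python3 - <<'E'
from workcell import status, grab_frame, calibration, job, regions_of, mark_of, bot
import cv2,numpy as np
s=status.observe();print({k:np.round(v,3).tolist() for k,v in s.items()})
print(bot)
for c in ["scene","top","wrist"]:
    k=calibration(c);im=grab_frame(c);cv2.imwrite(f"pics/{c}0.png",im[:,:,::-1]);np.save(f"pics/{c}0.npy",im)
    print(c,{a:np.round(b,4).tolist() for a,b in k.items()})
E
```

```text
pics
{'clock': 0.0, 'qpos': [-1.224, 0.522, -0.036, 1.6, 0.021, 1.021, -0.113], 'qd': [0.001, 0.001, -0.001, 0.0, -0.0, -0.0, -0.0], 'joint_efforts': [-0.0, -92.71, 1.98, -36.993, 0.018, 0.008, -0.0], 'position': [0.253, 0.571, 0.231], 'tool_rot': [3.142, 0.001, 1.154], 'force': [-0.24, -0.19, -0.393], 'moment': [0.018, 0.026, 0.04], 'grip_width': 0.086}
<Robot object at 0x7f22a65c7a10>
scene {'fov_y': 46.3496, 'cx': 252.6464, 'cy': 197.2253, 'D': [0.0428, 0.0, 0.0, 0.0, 0.0], 'R': [[-0.5179, 0.8551, -0.0232], [0.4903, 0.2745, -0.8272], [-0.701, -0.4398, -0.5614]], 't': [0.3681, -0.2025, 1.7196]}
top {'fov_y': 54.3469, 'cx': 249.7704, 'cy': 194.5999, 'D': [0.0379, 0.0, 0.0, 0.0, 0.0], 'R': [[0.0168, -0.9998, -0.01], [-0.9846, -0.0148, -0.1741], [0.174, 0.0128, -0.9847]], 't': [-0.0834, 0.5558, 1.1333]}
wrist {'fov_y': 65.5824, 'cx': 254.1407, 'cy': 192.9613, 'D': [-0.0712, 0.0, 0.0, 0.0, 0.0], 'R': [[0.4054, 0.9141, -0.0012], [0.8639, -0.3827, 0.3273], [0.2988, -0.1337, -0.9449]], 't': [-0.6243, -0.0427, 0.3817]}
```

View pics/scene0.png

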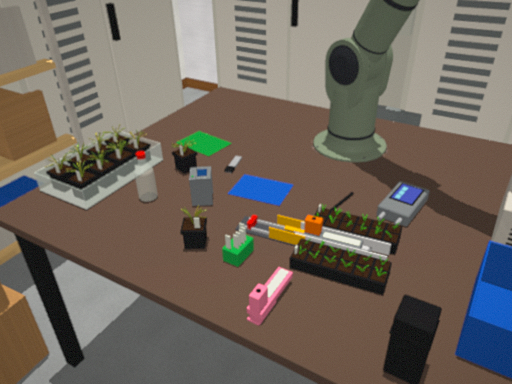

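View pics/top0.png

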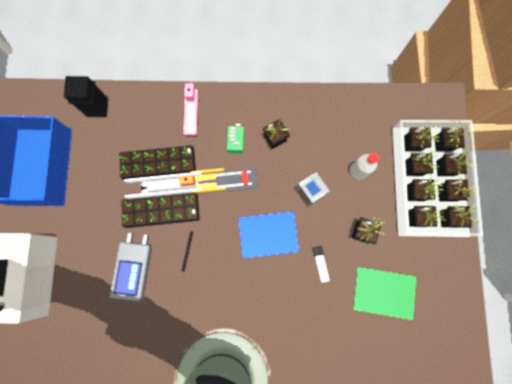

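View pics/wrist0.png

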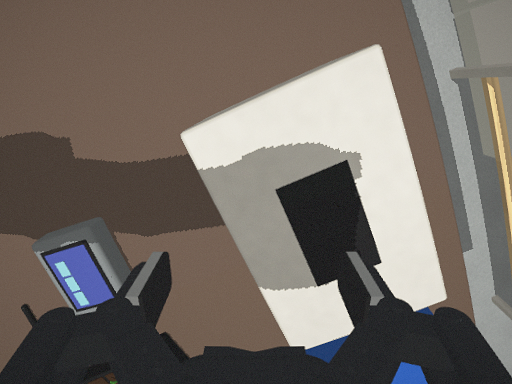

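```bash
cat > h.py <<'E'
from workcell import status, grab_frame, calibration, job, regions_of, mark_of, bot
import cv2,numpy as np
def K(k):
    f=192/np.tan(np.radians(k['fov_y'])/2);return np.array([[f,0,k['cx']],[0,f,k['cy']],[0,0,1]])
def unproj(k,xy,z):
    u=cv2.undistortPoints(np.array([[xy]],float),K(k),np.array(k['D']))[0,0]
    R=np.array(k['R']);t=np.array(k['t']);c=-R.T@t;d=R.T@np.array([u[0],u[1],1])
    return c+d*(z-c[2])/d[2]
def proj(k,X):
    return cv2.projectPoints(np.array(X,float).reshape(-1,1,3),cv2.Rodrigues(np.array(k['R']))[0],np.array(k['t']),K(k),np.array(k['D']))[0].reshape(-1,2)
def tri(ks,xys):
    A=[];b=[]
    for k,xy in zip(ks,xys):
        u=cv2.undistortPoints(np.array([[xy]],float),K(k),np.array(k['D']))[0,0]
        R=np.array(k['R']);t=np.array(k['t']);c=-R.T@t;d=R.T@np.array([u[0],u[1],1]);d/=np.linalg.norm(d)
        P=np.eye(3)-np.outer(d,d);A.append(P);b.append(P@c)
    return np.linalg.lstsq(np.vstack(A),np.hstack(b),rcond=None)[0]
E
python3 - <<'E'
from h import *
Z={'track':0,'track_slot':.017,'track_guard':.04,'track_gate':.004,'bar_grip':.060,'bar_blade':.029,'bar':.004,'bar_nose':.004,'mat':0,'dock':0}
for t in Z:
    for c in ["top","scene"]:
        k=calibration(c)
        for m in mark_of(c,t)[:3]:
            print(t,c,round(m['p'],2),np.round(m['xy'],1),np.round(unproj(k,m['xy'],Z[t]),4))
im=np.load('pics/top0.npy');sc=np.load('pics/scene0.npy')
a=cv2.resize(im[140:270,110:350],None,fx=3.3,fy=3.3,interpolation=cv2.INTER_CUBIC);cv2.imwrite('pics/c1.png',a[:,:,::-1])
a=cv2.resize(sc[150:300,170:410],None,fx=3.3,fy=3.3,interpolation=cv2.INTER_CUBIC);cv2.imwrite('pics/c2.png',a[:,:,::-1])
print(status.observe()['clock'])
E
```

```text
track top 0.86 [204.4 181.8] [0.6064 0.0771 0.    ]
track scene 0.55 [297.9 239.7] [0.6075 0.0856 0.    ]
track_slot top 0.9 [174.1 183.5] [0.5957 0.1734 0.017 ]
track_slot top 0.75 [273.5 137.5] [ 0.7568 -0.1499  0.017 ]
track_slot scene 0.84 [328.7 240.8] [0.5891 0.1689 0.017 ]
track_guard top 0.89 [167.9 184.5] [0.5874 0.188  0.04  ]
track_guard scene 0.67 [340.3 238. ] [0.5896 0.2004 0.04  ]
track_guard scene 0.36 [273.7 232.6] [0.657  0.0355 0.04  ]
track_gate top 0.75 [222.4 178.9] [0.6163 0.0174 0.004 ]
track_gate scene 0.91 [273.9 230.3] [0.6081 0.0092 0.004 ]
bar_grip top 0.86 [189.   93.2] [0.8895 0.1302 0.06  ]
bar_grip top 0.79 [187.3 180.4] [0.5975 0.1229 0.06  ]
bar_grip scene 0.93 [313.1 225.4] [0.5993 0.1248 0.06  ]
bar_grip scene 0.88 [260.2 295. ] [0.8885 0.1291 0.06  ]
bar_blade top 0.73 [191.2 119. ] [0.813  0.1249 0.029 ]
bar_blade top 0.61 [166.4 185.5] [0.5863 0.1952 0.029 ]
bar_blade scene 0.65 [339.4 242. ] [0.5934 0.2004 0.029 ]
bar_blade scene 0.59 [271.5 285.4] [0.8233 0.1216 0.029 ]
bar_blade scene 0.55 [259.3 187.9] [ 0.469  -0.1209  0.029 ]
bar top 0.89 [193.8 103.3] [0.8793 0.1229 0.004 ]
bar top 0.74 [187.1 184.5] [0.5956 0.1333 0.004 ]
bar top 0.61 [163.7 184.9] [0.5931 0.2102 0.004 ]
bar scene 0.67 [316.7 240.7] [0.5901 0.1346 0.004 ]
bar scene 0.6 [258.6 313.2] [0.8933 0.1267 0.004 ]
bar_nose top 0.93 [190.2  89.9] [0.9278 0.1372 0.004 ]
bar_nose top 0.63 [197.9 183.6] [0.5992 0.0978 0.004 ]
bar_nose scene 0.84 [303.2 235.7] [0.5888 0.0927 0.004 ]
bar_nose scene 0.7 [253.8 321.8] [0.9202 0.13   0.004 ]
mat top 0.87 [269.4 233.4] [ 0.4394 -0.1394  0.    ]
mat top 0.68 [383.6 290.3] [ 0.2691 -0.4959  0.    ]
mat scene 0.96 [202.9 143.2] [ 0.2617 -0.4995  0.    ]
mat scene 0.69 [259.6 191.7] [ 0.4499 -0.1315  0.    ]
mat scene 0.35 [314.4 227.5] [0.5345 0.1023 0.    ]
dock top 0.97 [313.5 190.9] [ 0.5811 -0.2832  0.    ]
dock scene 0.58 [200.  199.4] [ 0.5812 -0.2751  0.    ]
1.15
```

View pics/c1.png

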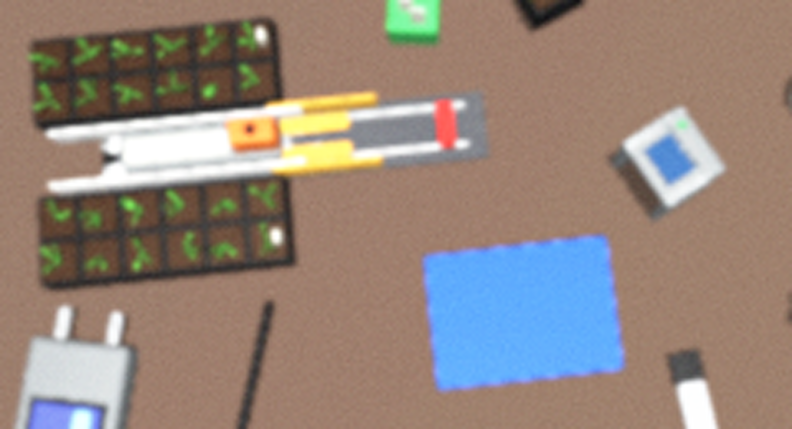

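View pics/c2.png

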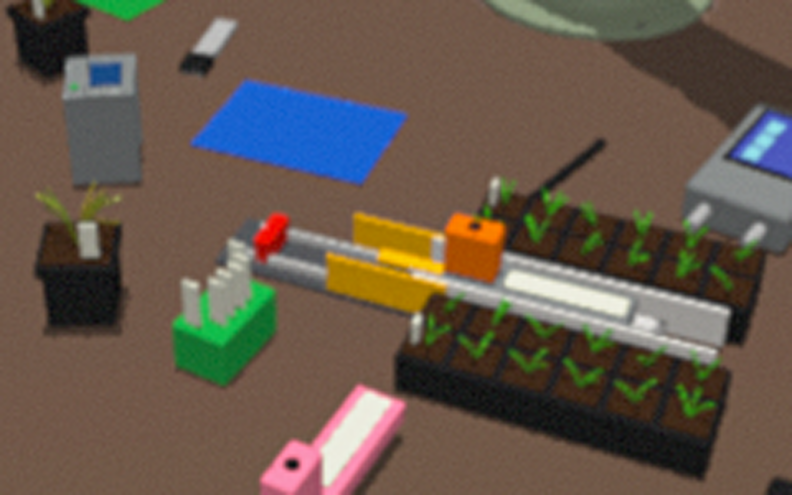

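Run:
```python
from h import *
im=np.load('pics/top0.npy');sc=np.load('pics/scene0.npy')
a=cv2.resize(im[165:215,290:340],None,fx=8,fy=8,interpolation=cv2.INTER_CUBIC)
b=cv2.resize(sc[155:215,180:240],None,fx=6.667,fy=6.667,interpolation=cv2.INTER_CUBIC);cv2.imwrite('pics/c3.png',np.hstack([a,b])[:,:,::-1])
k=calibration('top');ks=calibration('scene')
for p in [(625,140),(683,108),(722,165),(662,205)]:
    print(np.round(unproj(k,(110+p[0]/3.3,140+p[1]/3.3),.098),4))
for p in [(450,101),(450,147),(437,101),(437,147)]: print('stop',np.round(unproj(k,(110+p[0]/3.3,140+p[1]/3.3),.028),4))
```

```text
[ 0.5881 -0.2252  0.098 ]
[ 0.619  -0.2787  0.098 ]
[ 0.566  -0.3135  0.098 ]
[ 0.5281 -0.2584  0.098 ]
stop [ 0.6397 -0.0619  0.028 ]
stop [ 0.5935 -0.0627  0.028 ]
stop [ 0.6395 -0.0491  0.028 ]
stop [ 0.5933 -0.05    0.028 ]
```

View pics/c3.png

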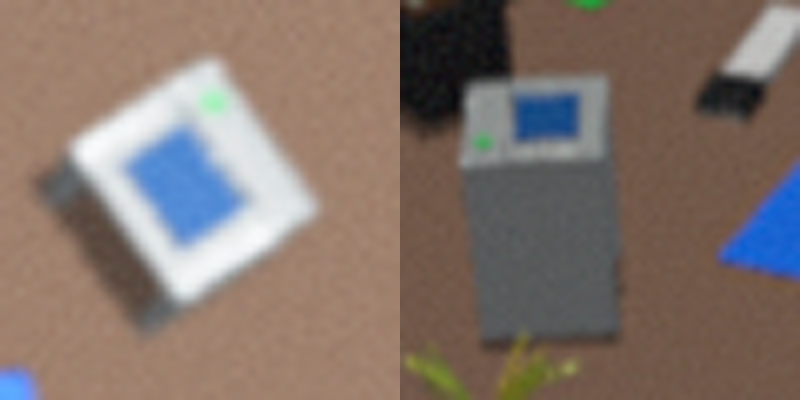

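Candidates: bar – orange-handled on the track at top (187,180) [chosen], pink one at top (190,110) [rejected]; mat – blue top (269,233) [chosen], green (384,290) [rejected]. The crop c2 shows the orange handle on the silver track; the dock opens to the lower left in the top view (towards -x,+y), inward yaw ≈ -59°.

Emit:
carry_out --deltas '[0.4,0,0,0,6.6,0.4,0,0,0,6.6,0.4,0,0,0,6.6,0.4,0,0,0,6.6,0.4,0,0,0,6.6,0.4,0,0,0,6.6,0.4,0,0,0,6.6,0.4,0,0,0,6.6,0.4,0,0,0,6.6]'

```text
clock: 1.9
position: [0.253, 0.5715, 0.2313]
tool_rot: [-3.142, 0.0, 0.112]
force: [-0.1, 0.2, -0.0]
grip_width: 0.0599
```

Emit:
carry_out --deltas '[0.4,1.95,3.22,0.4,0,0.4,1.95,3.22,0.4,0,0.4,1.95,3.22,0.4,0,0.4,1.95,3.22,0.4,0,0.4,1.95,3.22,0.4,0,0.4,1.95,3.22,0.4,0,0.4,1.95,3.22,0.4,0,0.4,1.95,3.22,0.4,0,0.4,1.95,3.22,0.4,0,0.4,1.95,3.22,0.4,0,0.4,1.95,3.22,0.4,0,0.4,1.95,3.22,0.4,0,0.4,1.95,3.22,0.4,0,0.4,1.95,3.22,0.4,0,0.4,1.95,3.22,0.4,0,0.4,0,0,0,0,0.4,0,0,0,0]'

```text
clock: 3.32
position: [0.6009, 0.1235, 0.1709]
tool_rot: [3.141, 0.0, 0.114]
force: [0.6, 0.5, -0.3]
grip_width: 0.0599
```

```bash
cat > look.py <<'E'
from h import *
import sys
n=sys.argv[1]; s=status.observe();print(round(s['clock'],2),np.round(s['position'],4),np.round(s['tool_rot'],4),np.round(s['force'],1),round(s['grip_width'],4),np.round(s['qpos'],2))
k=calibration('wrist');im=grab_frame('wrist');cv2.imwrite(f'pics/{n}.png',im[:,:,::-1])
Z={}
for a in sys.argv[2:]:
    t,z=a.split('=')
    for m in mark_of('wrist',t)[:2]: print(t,round(m['p'],2),np.round(m['xy'],1),np.round(unproj(k,m['xy'],float(z)),4))
np.savez(f'pics/{n}.npz',R=k['R'],t=k['t'],im=im)
E
python3 look.py w1 bar_grip=.06 track_slot=.017 track_gate=.004 bar_blade=.029
```

```text
3.32 [0.6009 0.1235 0.1709] [3.1408e+00 3.0000e-04 1.1350e-01] [ 0.6  0.5 -0.3] 0.0599 [-0.48  0.59  0.26  1.7  -0.18  0.88 -0.03]
bar_grip 0.93 [250.6 188.3] [0.5977 0.1238 0.06  ]
track_gate 0.71 [249.5 258.3] [0.6073 0.0177 0.004 ]
bar_blade 0.66 [250.8 101.1] [0.5894 0.1976 0.029 ]
bar_blade 0.59 [459.8 197.7] [0.8191 0.1283 0.029 ]
```

View pics/w1.png

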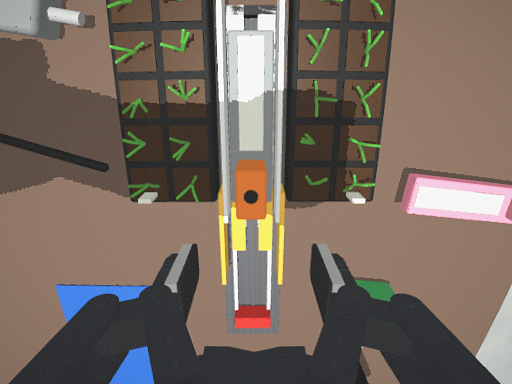

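Run:
```python
from h import *
k=calibration('wrist')
for n,p,z in [('strip far',(253,36),.038),('strip near',(251,150),.038),('hole',(251,197),.082),('stop front',(252.5,306),.028),('stop L',(235,310),.028),('stop R',(270.5,310),.028),('tray cornerL',(130,202),.036),('trayR',(374,202),.036),('railTL',(220,100),.04),('railTR',(283,100),.04),('railBL',(223.5,283),.04),('railBR',(282,283),.04)]:
    print(n,np.round(unproj(k,p,z),4))
```

```text
strip far [0.5835 0.2552 0.038 ]
strip near [0.5931 0.1578 0.038 ]
hole [0.5971 0.1272 0.082 ]
stop front [ 0.6163 -0.0286  0.028 ]
stop L [ 0.5962 -0.037   0.028 ]
stop R [ 0.6383 -0.032   0.028 ]
tray cornerL [0.4775 0.0908 0.036 ]
trayR [0.7227 0.1199 0.036 ]
railTL [0.5606 0.1996 0.04  ]
railTR [0.6161 0.2062 0.04  ]
railBL [0.5799 0.0088 0.04  ]
railBR [0.6437 0.0163 0.04  ]
```

Emit:
carry_out --deltas '[0.4,-0.33,-0.1,3.0,-0.4,0.4,0,0,3.5,0,0.4,0,0,3.5,0,0.4,0,0,2.4,0,0.4,0,0,0,0,0.4,0,0,0,0]' --newtons 60

```text
clock: 4.07
position: [0.5961, 0.1271, 0.0472]
tool_rot: [3.141, 0.002, 0.125]
force: [0.9, -0.1, 0.5]
grip_width: 0.06
```

```bash
python3 look.py w2 bar_grip=.06
```

```text
4.07 [0.5961 0.1271 0.0472] [3.1413e+00 1.5000e-03 1.2510e-01] [ 0.9 -0.1  0.5] 0.06 [-0.44  0.75  0.2   1.77 -0.23  0.64  0.02]
bar_grip 0.81 [256.1 270.9] [0.5975 0.1242 0.06  ]
bar_grip 0.39 [254.5 211. ] [0.5925 0.157  0.06  ]
```

View pics/w2.png

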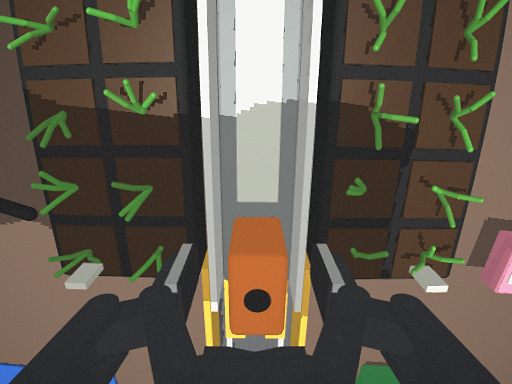

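Emit:
carry_out --deltas '[-1,0.1,0.2,0,0,-1,0,0,0,0,-1,0,0,0,0,-1,0,0,0,0,-1,0,0,0,0,-1,0,0,0,0]' --newtons 70

```text
clock: 4.67
position: [0.5985, 0.1248, 0.0486]
tool_rot: [-3.141, -0.002, 0.124]
force: [-2.5, -1.0, 11.9]
grip_width: 0.0249
```

```bash
python3 look.py w3
```

```text
4.67 [0.5985 0.1248 0.0486] [-3.1413e+00 -1.7000e-03  1.2410e-01] [-2.5 -1.  11.9] 0.0249 [-0.44  0.75  0.2   1.77 -0.23  0.64  0.02]
```

Emit:
carry_out --deltas '[-1,0,0,-0.2,0.2,-1,0,0.5,0,0,-1,0,0.8,0,0,-1,0,0.8,0,0]'

```text
clock: 5.05
position: [0.6004, 0.103, 0.0493]
tool_rot: [3.141, 0.0, 0.121]
force: [-0.2, 0.6, -3.7]
grip_width: 0.0247
```

```bash
python3 look.py w4
```

```text
5.05 [0.6004 0.103  0.0493] [3.1413e+00 2.0000e-04 1.2080e-01] [-0.2  0.6 -3.7] 0.0247 [-0.4   0.75  0.2   1.77 -0.23  0.64  0.05]
```

Emit:
carry_out --deltas '[-1,0,1.0,0,0,-1,0,1.0,0,0,-1,0,1.0,0,0,-1,0,1.0,0,0,-1,0,1.0,0,0,-1,0,1.0,0,0,-1,0,1.0,0,0,-1,0,0.8,0,0]'

```text
clock: 5.77
position: [0.6099, 0.0249, 0.0493]
tool_rot: [3.141, -0.0, 0.12]
force: [0.5, 0.3, -3.7]
grip_width: 0.0255
```

```bash
python3 look.py w5
```

```text
5.77 [0.6099 0.0249 0.0493] [ 3.1413 -0.      0.12  ] [ 0.5  0.3 -3.7] 0.0255 [-0.27  0.75  0.19  1.77 -0.21  0.64  0.17]
```

View pics/w5.png

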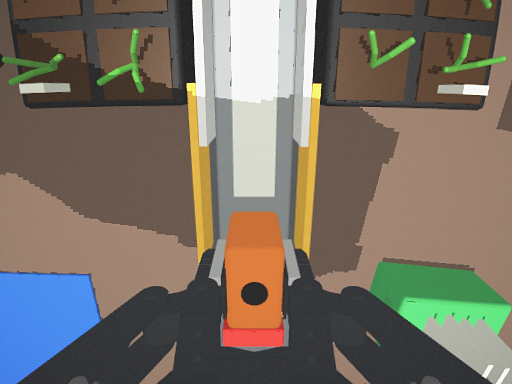

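Emit:
carry_out --deltas '[-1,0,0.6,0,0,-1,0,0.6,0,0,-1,0,0.6,0,0,-1,0,0.5,0,0]'

```text
clock: 6.15
position: [0.6126, 0.0031, 0.0493]
tool_rot: [3.141, -0.0, 0.121]
force: [0.1, -0.5, -3.6]
grip_width: 0.0254
```

Emit:
carry_out --deltas '[-1,0,0.4,0,0,-1,0,0.3,0,0]'

```text
clock: 6.32
position: [0.6135, -0.0038, 0.0493]
tool_rot: [3.142, 0.0, 0.121]
force: [0.3, 1.3, -4.7]
grip_width: 0.025
```

Emit:
carry_out --deltas '[-1,0,0.3,0,0,-1,0,0.3,0,0]'

```text
clock: 6.48
position: [0.6142, -0.0093, 0.0493]
tool_rot: [-3.141, 0.0, 0.121]
force: [0.9, -0.1, -3.7]
grip_width: 0.0251
```

Emit:
carry_out --deltas '[-1,0,0.3,0,0,-1,0,0.3,0,0]'

```text
clock: 6.65
position: [0.6148, -0.0154, 0.0493]
tool_rot: [-3.142, 0.0, 0.121]
force: [0.5, -0.3, -3.5]
grip_width: 0.0249
```

Emit:
carry_out --deltas '[-1,0,0.3,0,0,-1,0,0.2,0,0]'

```text
clock: 6.82
position: [0.6155, -0.0206, 0.0493]
tool_rot: [3.142, 0.0, 0.121]
force: [0.3, 0.1, -3.5]
grip_width: 0.0251
```

Emit:
carry_out --deltas '[-1,0,0.3,0,0,-1,0,0.2,0,0]'

```text
clock: 6.98
position: [0.6159, -0.0233, 0.0494]
tool_rot: [-3.139, 0.0, 0.122]
force: [-4.8, 17.1, 5.0]
grip_width: 0.0257
```

Emit:
carry_out --deltas '[-1,0,-0.35,0,0,-1,0,0,0,0]'

```text
clock: 7.15
position: [0.6156, -0.021, 0.0493]
tool_rot: [-3.141, -0.0, 0.121]
force: [0.1, 0.3, -3.9]
grip_width: 0.0252
```

Emit:
carry_out --deltas '[-1,0,0,-0.3,0,-1,0,0,-0.4,0,-1,0,0,-0.4,0]'

```text
clock: 7.4
position: [0.6157, -0.0221, 0.0607]
tool_rot: [3.141, -0.0, 0.12]
force: [0.5, -0.9, -4.1]
grip_width: 0.0249
```

Emit:
carry_out --deltas '[-1,0,0,-2.5,0,-1,0,0,-2.5,0,-1,0,0,-2.5,0,-1,0,0,0,-6,-1,0,0,0,-6,-1,0,0,0,-6,-1,0,0,0,-6,-1,-2.3,0.48,0,0,-1,-2.3,0.48,0,0,-1,-2.3,0.48,0,0,-1,-2.3,0.48,0,0,-1,-2.3,0.48,0,0,-1,-2.3,0.48,0,0,-1,-2.3,0.48,0,0,-1,-2.3,0.48,0,0,-1,0,0,0,0]'

```text
clock: 8.73
position: [0.4743, -0.1527, 0.1359]
tool_rot: [3.141, 0.002, 0.535]
force: [-0.2, -0.3, -3.7]
grip_width: 0.0251
```

```bash
python3 look.py w6 mat=0 dock=0
python3 - <<'E'
from h import *
for c in ['scene','top']:
    im=grab_frame(c);cv2.imwrite(f'pics/{c}1.png',im[:,:,::-1]);np.save(f'pics/{c}1.npy',im)
k=calibration('top')
for r in regions_of('top','mat')[:2]:
    print(r['p'],r['xy'],np.round(unproj(k,r['xy'],.003),4))
im=np.load('pics/top0.npy').astype(int)
m=((im[:,:,2]>170)&(im[:,:,0]<110)&(im[:,:,1]<180)).astype(np.uint8);m[:,:220]=0;m[:205]=0;m[270:]=0;m[:,310:]=0
r=cv2.minAreaRect(np.argwhere(m)[:,::-1].astype(np.float32));print(r,[np.round(unproj(k,p,.003),3) for p in cv2.boxPoints(r)])
E
```

```text
8.73 [ 0.4743 -0.1527  0.1359] [3.141e+00 1.800e-03 5.350e-01] [-0.2 -0.3 -3.7] 0.0251 [ 0.11  0.46  0.11  2.02 -0.08  0.66  0.8 ]
mat 0.86 [230.  148.3] [ 0.4381 -0.1368  0.    ]
dock 0.83 [274.  314.4] [ 0.5771 -0.2812  0.    ]
0.93 [385.5, 292.3] [ 0.2634 -0.5004  0.003 ]
0.45 [238.1, 235.2] [ 0.4318 -0.0386  0.003 ]
((268.1036682128906, 234.4329376220703), (39.75535202026367, 55.10533905029297), 83.6598129272461) [array([ 0.488, -0.039,  0.003]), array([ 0.511, -0.216,  0.003]), array([ 0.384, -0.23 ,  0.003]), array([ 0.362, -0.056,  0.003])]
```

View pics/w6.png

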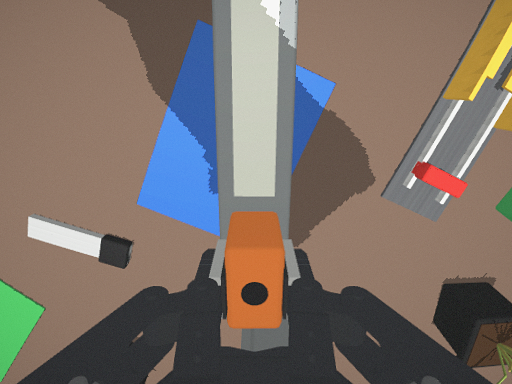

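View pics/scene1.png

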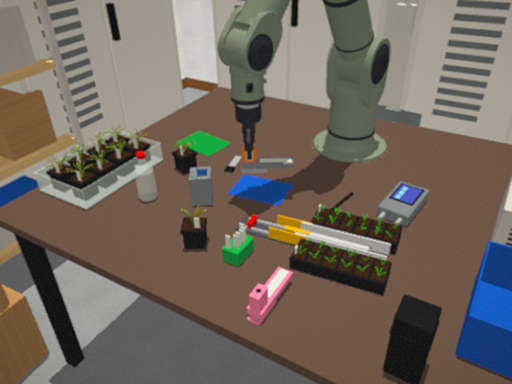

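Emit:
carry_out --deltas '[-1,-1,0,2.0,0,-1,0,0,2.5,0,-1,0,0,2.0,0,-1,0,0,1.2,0,-1,0,0,0.7,0,-1,0,0,0.2,0,-1,0,0,0.1,0,-1,0,0,0,0]'

```text
clock: 9.7
position: [0.4694, -0.1542, 0.0488]
tool_rot: [3.141, -0.001, 0.54]
force: [0.6, 0.4, -3.5]
grip_width: 0.025
```

Emit:
carry_out --deltas '[-1,0,0,0.1,0,-1,0,0,0,0]'

```text
clock: 9.87
position: [0.4693, -0.1543, 0.0478]
tool_rot: [3.141, -0.001, 0.54]
force: [-0.1, 0.2, -3.4]
grip_width: 0.0251
```

Emit:
carry_out --deltas '[-1,0,0,0.1,0,-1,0,0,0,0]'

```text
clock: 10.03
position: [0.4693, -0.1543, 0.0476]
tool_rot: [3.141, -0.001, 0.539]
force: [-7.1, 3.1, 23.3]
grip_width: 0.025
```

Emit:
carry_out --deltas '[-1,0,0,0.1,0,-1,0,0,0,0]'

```text
clock: 10.2
position: [0.4693, -0.1543, 0.0475]
tool_rot: [3.141, -0.001, 0.539]
force: [-13.4, 5.4, 50.9]
grip_width: 0.0252
```

Emit:
carry_out --deltas '[-1,0,0,-0.17,0,-1,0,0,0,0]'

```text
clock: 10.37
position: [0.4694, -0.1544, 0.0478]
tool_rot: [3.141, -0.001, 0.54]
force: [1.2, -0.0, -3.6]
grip_width: 0.0247
```

Emit:
carry_out --deltas '[0,0,0,0,0,0,0,0,0,0,0.4,0,0,0,0,0.4,0,0,0,0,0.4,0,0,0,0]'

```text
clock: 10.78
position: [0.4689, -0.1543, 0.0469]
tool_rot: [-3.142, 0.0, 0.54]
force: [-0.2, -0.1, -0.5]
grip_width: 0.0595
```

```bash
python3 look.py w7 bar_grip=.059 bar_blade=.028
```

```text
10.78 [ 0.4689 -0.1543  0.0469] [-3.1415e+00  1.0000e-04  5.3960e-01] [-0.2 -0.1 -0.5] 0.0595 [ 0.14  0.62  0.07  2.08 -0.1   0.45  0.83]
bar_grip 0.62 [256.2 265.3] [ 0.4699 -0.154   0.059 ]
bar_blade 0.8 [256.1 112.5] [ 0.4322 -0.091   0.028 ]
```

View pics/w7.png

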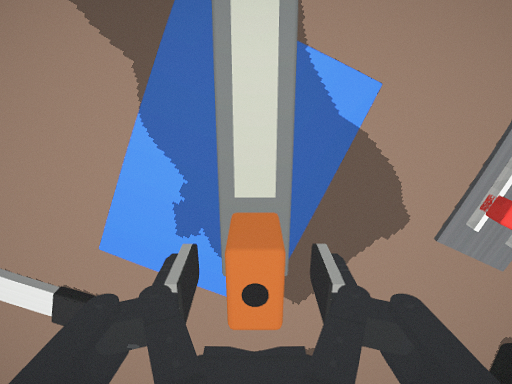

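Emit:
carry_out --deltas '[0.4,0,0,-1.5,0,0.4,0,0,-3.5,0,0.4,0,0,-3.5,0,0.4,0,0,-3.5,0,0.4,0.3,1.5,-3,0,0.4,0.6,3,-2.5,0,0.4,0.6,3.4,0,0,0.4,0.6,3.4,0,0,0.4,0.6,3.4,0,0,0.4,0,0,0,0,0.4,0,0,0,0]'

```text
clock: 11.85
position: [0.5676, -0.2677, 0.2211]
tool_rot: [-3.141, 0.001, 0.538]
force: [-0.8, 0.8, -0.8]
grip_width: 0.0598
```

```bash
python3 look.py w8 dock=0
python3 - <<'E'
from h import *
for c in ['scene','top']:
    im=grab_frame(c);np.save(f'pics/{c}2.npy',im)
    for t,z in [('bar',.003),('bar_blade',.028),('bar_grip',.059),('bar_nose',.003)]:
        k=calibration(c)
        for m in mark_of(c,t)[:3]: print(c,t,round(m['p'],2),np.round(unproj(k,m['xy'],z),4))
a=cv2.resize(np.load('pics/scene2.npy')[140:260,180:340],None,fx=4.5,fy=4.5,interpolation=cv2.INTER_CUBIC);cv2.imwrite('pics/c4.png',a[:,:,::-1])
E
```

```text
11.85 [ 0.5676 -0.2677  0.2211] [-3.1411e+00  1.0000e-03  5.3810e-01] [-0.8  0.8 -0.8] 0.0598 [ 0.25  0.54  0.15  1.61 -0.09  1.    0.96]
dock 0.71 [256.6 172.8] [ 0.5777 -0.2789  0.    ]
scene bar 0.9 [ 0.4562 -0.1456  0.003 ]
scene bar 0.64 [0.8866 0.1289 0.003 ]
scene bar_blade 0.83 [0.8262 0.1289 0.028 ]
scene bar_blade 0.58 [ 0.437  -0.0834  0.028 ]
scene bar_blade 0.31 [ 0.5079 -0.1533  0.028 ]
scene bar_grip 0.66 [0.8984 0.1297 0.059 ]
scene bar_grip 0.57 [ 0.4689 -0.154   0.059 ]
scene bar_nose 0.9 [ 0.4809 -0.1705  0.003 ]
scene bar_nose 0.83 [0.9152 0.1238 0.003 ]
top bar 0.8 [0.8808 0.1245 0.003 ]
top bar 0.74 [ 0.4595 -0.1417  0.003 ]
top bar 0.71 [0.605  0.1768 0.003 ]
top bar_blade 0.96 [ 0.4265 -0.0908  0.028 ]
top bar_blade 0.69 [0.8121 0.1234 0.028 ]
top bar_grip 0.9 [0.8941 0.1364 0.059 ]
top bar_grip 0.63 [ 0.4684 -0.1577  0.059 ]
top bar_nose 0.7 [0.9167 0.1294 0.003 ]
top bar_nose 0.63 [ 0.4872 -0.1726  0.003 ]
top bar_nose 0.6 [ 0.5839 -0.2876  0.003 ]
```

View pics/w8.png

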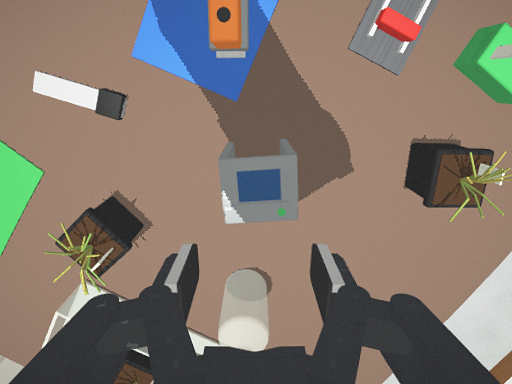

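View pics/c4.png

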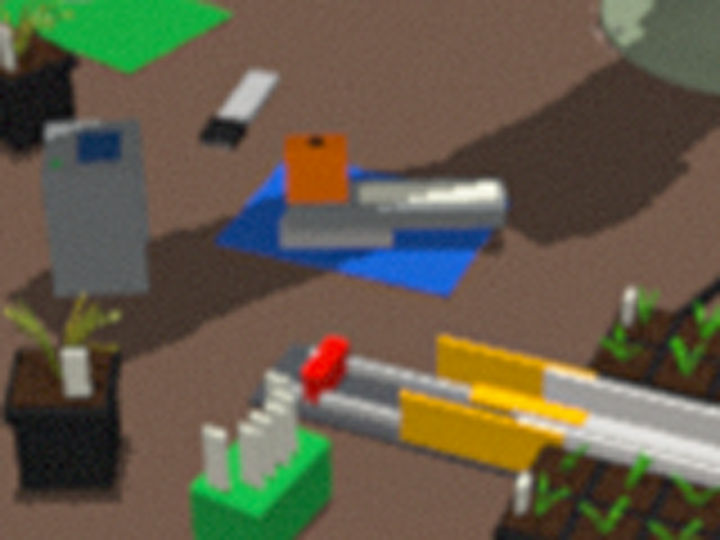

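Run:
```python
from h import *
d=np.load('pics/w8.npz');a=cv2.resize(d['im'][120:240,200:320],None,fx=5,fy=5,interpolation=cv2.INTER_CUBIC);cv2.imwrite('pics/c5.png',a[:,:,::-1])
```

```text
(no output)
```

View pics/c5.png

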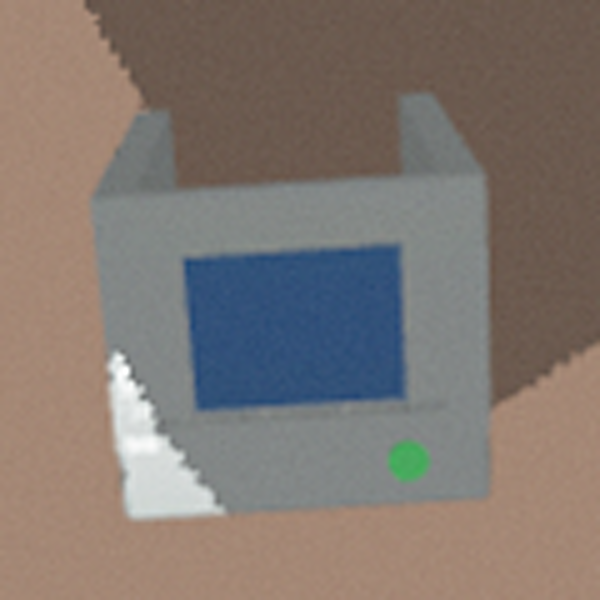

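Run:
```python
from h import *
d=np.load('pics/w8.npz');k=calibration('wrist')
P=[(93,197),(485,175),(490,495),(128,518)]
W=[unproj(k,(200+p[0]/5,120+p[1]/5),.098) for p in P]
for w in W: print(np.round(w,4))
F=(W[0]+W[1])/2;B=(W[2]+W[3])/2
e=W[0]-W[1];print('width',np.linalg.norm(e),np.linalg.norm(W[2]-W[3]),'depth',np.linalg.norm(B-F))
for v in (W[1]-W[0],W[2]-W[3]): print(np.degrees(np.arctan2(v[1],v[0])))
for v in (W[3]-W[0],W[2]-W[1],B-F): print(np.degrees(np.arctan2(v[1],v[0])))
print(F,B)
# floor-level front corners
for p in [(137,113),(170,113),(402,95),(435,95)]: print(np.round(unproj(k,(200+p[0]/5,120+p[1]/5),0),4))
```

```text
[ 0.5273 -0.2624  0.098 ]
[ 0.5866 -0.2221  0.098 ]
[ 0.6227 -0.2747  0.098 ]
[ 0.5642 -0.3154  0.098 ]
width 0.07168944251124422 0.07130811923071616 depth 0.0641778617233554
34.17026487747808
34.8454201167281
-55.20763301648519
-55.54654711341252
-55.37597675396198
[ 0.55695687 -0.24224025  0.098     ] [ 0.59342202 -0.2950521   0.098     ]
[ 0.5276 -0.2634  0.    ]
[ 0.5345 -0.2592  0.    ]
[ 0.581  -0.2262  0.    ]
[ 0.588 -0.222  0.   ]
```

Emit:
carry_out --deltas '[0.7,-0.33,-2.8,1,0,0.7,-0.33,-2.8,1,0,0.7,-0.33,-2.8,1,0,0.7,-0.33,-2.8,1,0,0.7,-0.33,-2.8,1,0,0.7,-0.33,-2.8,1,0,0.7,-0.33,-2.8,1,0,0.7,-0.33,-2.8,1,0,0.7,0,0,0,0,0.7,0,0,0,0]'

```text
clock: 13.28
position: [0.4294, -0.087, 0.142]
tool_rot: [-3.141, 0.0, 0.542]
force: [1.3, -0.9, -0.6]
grip_width: 0.0728
```

```bash
python3 look.py w9 bar_blade=.028 bar_grip=.059
```

```text
13.28 [ 0.4294 -0.087   0.142 ] [-3.1411e+00  3.0000e-04  5.4150e-01] [ 1.3 -0.9 -0.6] 0.0728 [-0.02  0.37  0.11  2.16 -0.07  0.61  0.68]
bar_blade 0.61 [253.3 192.8] [ 0.431  -0.0913  0.028 ]
bar_grip 0.6 [252.3 282.2] [ 0.4687 -0.1558  0.059 ]
```

View pics/w9.png

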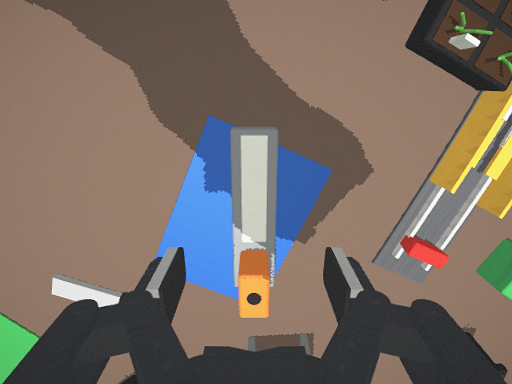

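Emit:
carry_out --deltas '[0.7,0,0.1,2,0,0.7,0,0,2.5,0,0.7,0,0,2.5,0,0.7,0,0,2.5,0,0.7,0,0,2.0,0,0.7,0,0,1.0,0,0.7,0,0,0.4,0,0.7,0,0,0,0,0.7,0,0,0,0]'

```text
clock: 14.18
position: [0.4309, -0.0891, 0.0137]
tool_rot: [3.141, -0.001, 0.539]
force: [-0.4, 1.2, -0.1]
grip_width: 0.0731
```

```bash
python3 look.py w10 bar_grip=.059
```

```text
14.18 [ 0.4309 -0.0891  0.0137] [ 3.141e+00 -6.000e-04  5.392e-01] [-0.4  1.2 -0.1] 0.0731 [ 0.03  0.64  0.05  2.22 -0.11  0.28  0.71]
bar_grip 0.61 [251.4 331.5] [ 0.4357 -0.0996  0.059 ]
```

View pics/w10.png

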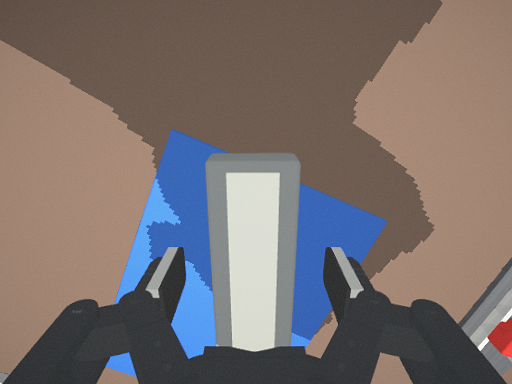

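Emit:
carry_out --deltas '[0.7,-0.05,0,0.3,0,-1,0,0,0,0,-1,0,0,0,0,-1,0,0,0,0,-1,0,0,0,0,-1,0,0,0,0,-1,0,0,0,0]' --newtons 80

```text
clock: 14.87
position: [0.4301, -0.089, 0.0104]
tool_rot: [3.141, -0.0, 0.54]
force: [-1.5, 1.2, 9.9]
grip_width: 0.0389
```

```bash
python3 look.py w11
```

```text
14.87 [ 0.4301 -0.089   0.0104] [ 3.1415e+00 -3.0000e-04  5.3960e-01] [-1.5  1.2  9.9] 0.0389 [ 0.03  0.65  0.05  2.22 -0.11  0.28  0.71]
```

Emit:
carry_out --deltas '[-1,0,0,-0.5,0,-1,0,0,-1.0,0,-1,0,0,0,-3.6,-1,0.44,1,0,0,-1,0.44,1.3,0,0,-1,0.44,1.4,0,0,-1,0.44,1.4,0,0,-1,0,0.4,0.5,0,-1,0,0,0.3,0,-1,0,0,0,0]' --newtons 100

```text
clock: 15.75
position: [0.4745, -0.1241, 0.0165]
tool_rot: [-3.14, 0.001, 0.602]
force: [-0.2, -0.6, -3.4]
grip_width: 0.0383
```

```bash
python3 look.py w12
python3 - <<'E'
from h import *
for c in ['scene','top']:
    im=grab_frame(c);np.save(f'pics/{c}3.npy',im)
    for t,z in [('bar',.008),('bar_grip',.064),('bar_nose',.008)]:
        k=calibration(c)
        for m in mark_of(c,t)[:3]: print(c,t,round(m['p'],2),np.round(unproj(k,m['xy'],z),4))
a=cv2.resize(np.load('pics/scene3.npy')[140:240,180:300],None,fx=4,fy=4,interpolation=cv2.INTER_CUBIC)
b=cv2.resize(np.load('pics/top3.npy')[160:260,230:340],None,fx=4,fy=4,interpolation=cv2.INTER_CUBIC);cv2.imwrite('pics/c6.png',np.hstack([a,b])[:,:800,::-1])
E
```

```text
15.75 [ 0.4745 -0.1241  0.0165] [-3.1404e+00  1.2000e-03  6.0220e-01] [-0.2 -0.6 -3.4] 0.0383 [ 0.11  0.67  0.04  2.09 -0.06  0.38  0.8 ]
scene bar 0.86 [0.8872 0.1277 0.008 ]
scene bar 0.73 [ 0.5162 -0.1745  0.008 ]
scene bar_grip 0.6 [ 0.5074 -0.1904  0.064 ]
scene bar_grip 0.6 [0.902  0.1329 0.064 ]
scene bar_grip 0.25 [0.6248 0.2081 0.064 ]
scene bar_nose 0.97 [ 0.5284 -0.2116  0.008 ]
scene bar_nose 0.68 [0.9239 0.1326 0.008 ]
scene bar_nose 0.16 [ 0.4426 -0.1349  0.008 ]
top bar 0.61 [0.885  0.1269 0.008 ]
top bar 0.28 [ 0.5814 -0.2952  0.008 ]
top bar_grip 0.92 [0.8871 0.1235 0.064 ]
top bar_nose 0.63 [0.9209 0.126  0.008 ]
top bar_nose 0.48 [0.6008 0.1785 0.008 ]
```

View pics/c6.png

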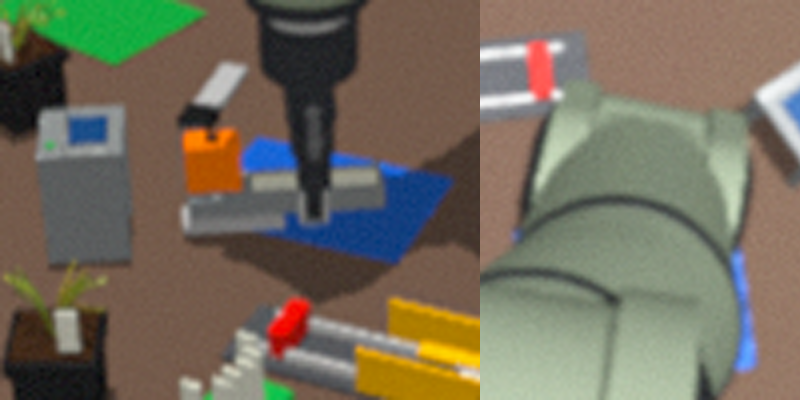

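Emit:
carry_out --deltas '[-1,0.1,0.5,0.15,0,-1,0,0.8,0.1,0,-1,0,0.8,0,0,-1,0,0.8,0,0,-1,0,0.8,0,0]'

```text
clock: 16.62
position: [0.498, -0.1554, 0.0145]
tool_rot: [3.141, 0.0, 0.602]
force: [0.1, 0.0, -3.0]
grip_width: 0.0388
```

Emit:
carry_out --deltas '[-1,0,0.7,0,0,-1,0,0.7,0,0,-1,0,0.7,0,0,-1,0,0.5,0,0,-1,0,0,0,0]'

```text
clock: 17.03
position: [0.5127, -0.1768, 0.0145]
tool_rot: [3.141, -0.0, 0.602]
force: [-0.8, 0.8, -3.7]
grip_width: 0.0388
```

```bash
python3 look.py w13
python3 - <<'E'
from h import *
for c in ['scene','top']:
    im=grab_frame(c);np.save(f'pics/{c}3.npy',im)
a=cv2.resize(np.load('pics/scene3.npy')[140:240,180:300],None,fx=4,fy=4,interpolation=cv2.INTER_CUBIC)
b=cv2.resize(np.load('pics/top3.npy')[160:260,230:340],None,fx=4,fy=4,interpolation=cv2.INTER_CUBIC);cv2.imwrite('pics/c7.png',np.hstack([a,b])[:,:800,::-1])
E
```

```text
17.03 [ 0.5127 -0.1768  0.0145] [ 3.141e+00 -2.000e-04  6.016e-01] [-0.8  0.8 -3.7] 0.0388 [ 0.2   0.72  0.03  1.96 -0.05  0.46  0.87]
```

View pics/c7.png

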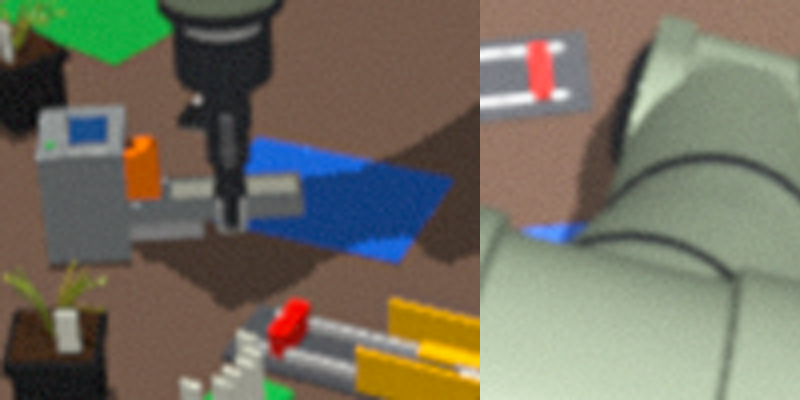

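View pics/w13.png

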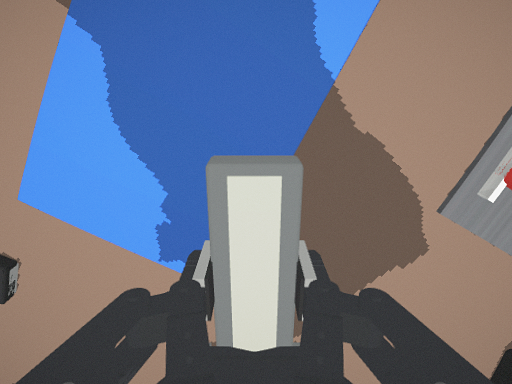

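Emit:
carry_out --deltas '[-1,0,0.4,0,0,-1,0,0.3,0,0,-1,0,0,0,0]'

```text
clock: 17.43
position: [0.5165, -0.182, 0.0146]
tool_rot: [3.141, -0.0, 0.602]
force: [-0.4, 0.2, -3.4]
grip_width: 0.0381
```

Emit:
carry_out --deltas '[-1,0,0,0.3,0,-1,0,0,0.2,0,-1,0,0,0,0]'

```text
clock: 17.68
position: [0.5158, -0.1813, 0.009]
tool_rot: [-3.141, 0.0, 0.603]
force: [0.3, -0.0, -4.2]
grip_width: 0.0379
```

Emit:
carry_out --deltas '[-1,0,0,0.1,0,-1,0,0,0,0]'

```text
clock: 17.85
position: [0.516, -0.1814, 0.0083]
tool_rot: [-3.141, 0.0, 0.603]
force: [-0.2, 0.4, -2.8]
grip_width: 0.0381
```

Emit:
carry_out --deltas '[-1,0,0,0.1,0,-1,0,0,0,0]'

```text
clock: 18.02
position: [0.5162, -0.1815, 0.0077]
tool_rot: [3.142, -0.0, 0.602]
force: [-1.5, 1.6, 0.6]
grip_width: 0.0381
```

Emit:
carry_out --deltas '[-1,0,0,0.05,0,-1,0,0,0,0]'

```text
clock: 18.18
position: [0.5161, -0.1814, 0.0075]
tool_rot: [3.142, -0.0, 0.602]
force: [-3.9, 3.6, 10.5]
grip_width: 0.0382
```

Emit:
carry_out --deltas '[-1,0,0.3,-0.04,0,-1,0,0.3,0,0,-1,0,0.3,0,0]'

```text
clock: 18.43
position: [0.5214, -0.1887, 0.0076]
tool_rot: [-3.141, -0.0, 0.603]
force: [-4.2, 5.9, 8.7]
grip_width: 0.0385
```

Emit:
carry_out --deltas '[-1,0,0.2,0,0,-1,0,0.2,0,0]'

```text
clock: 18.6
position: [0.5236, -0.1919, 0.0076]
tool_rot: [-3.141, -0.0, 0.603]
force: [-4.6, 6.7, 9.2]
grip_width: 0.0386
```

Emit:
carry_out --deltas '[-1,0,0.2,0,0,-1,0,0.1,0,0]'

```text
clock: 18.77
position: [0.5248, -0.1937, 0.0076]
tool_rot: [-3.14, 0.0, 0.603]
force: [-9.8, 14.4, 17.6]
grip_width: 0.0386
```

Emit:
carry_out --deltas '[-1,0,0.1,-0.02,0,-1,0,0,0,0]'

```text
clock: 18.93
position: [0.5248, -0.1937, 0.0076]
tool_rot: [-3.138, 0.001, 0.603]
force: [-10.7, 14.6, 14.7]
grip_width: 0.0383
```

```bash
python3 look.py w14
python3 - <<'E'
from h import *
for c in ['scene','top']:
    im=grab_frame(c);np.save(f'pics/{c}3.npy',im)
a=cv2.resize(np.load('pics/scene3.npy')[140:240,180:300],None,fx=4,fy=4,interpolation=cv2.INTER_CUBIC)
cv2.imwrite('pics/c8.png',a[:,:800,::-1])
E
```

```text
18.93 [ 0.5248 -0.1937  0.0076] [-3.1381e+00  7.0000e-04  6.0340e-01] [-10.7  14.6  14.7] 0.0383 [ 0.23  0.75  0.03  1.91 -0.05  0.49  0.89]
```

View pics/c8.png

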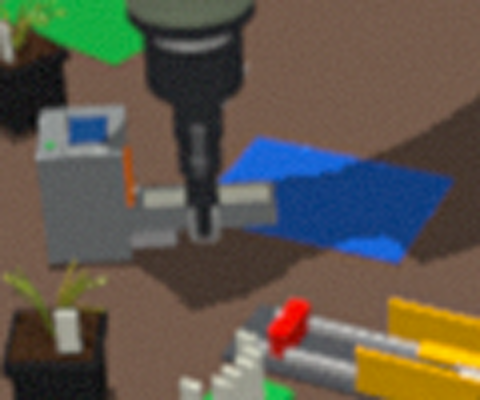

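Emit:
carry_out --deltas '[-1,0,0.15,0,0,-1,0,0,0,0]'

```text
clock: 19.25
position: [0.5248, -0.1937, 0.0076]
tool_rot: [-3.136, 0.001, 0.604]
force: [-16.1, 21.5, 21.9]
grip_width: 0.0384
```

Emit:
carry_out --deltas '[-1,0,-0.2,0,0,-1,0,0,0,0]'

```text
clock: 19.42
position: [0.5248, -0.1937, 0.0076]
tool_rot: [-3.139, 0.0, 0.603]
force: [-8.2, 10.2, 11.1]
grip_width: 0.0383
```

Emit:
carry_out --deltas '[-0.05,0,0,0,0,-0.05,0,0,0,0,0.2,0,0,0,0,0.5,0,0,0,0,0.5,0,0,0,0]'

```text
clock: 19.83
position: [0.5256, -0.1953, 0.0076]
tool_rot: [3.141, -0.0, 0.602]
force: [-0.2, 0.3, -0.1]
grip_width: 0.0639
```

```bash
python3 look.py w15
```

```text
19.83 [ 0.5256 -0.1953  0.0076] [ 3.1413e+00 -1.0000e-04  6.0220e-01] [-0.2  0.3 -0.1] 0.0639 [ 0.23  0.75  0.03  1.91 -0.04  0.48  0.89]
```

View pics/w15.png

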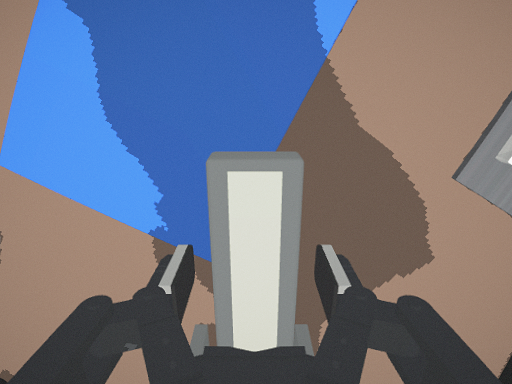

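Emit:
carry_out --deltas '[0.5,0,0,-1,0,0.5,0,-0.2,-2,0,0.5,0,0,-2.5,0,0.5,0,0,-2.5,0,0.5,0,0,-2.5,0,0.5,0,-1,-2.5,0,0.5,0,-2,-2.5,0,0.5,0,-2,-2,0,0.5,0,-2,0,0,0.5,0,-2,0,0,0.5,0,0,0,0]'

```text
clock: 20.8
position: [0.4718, -0.1167, 0.1837]
tool_rot: [-3.141, -0.001, 0.605]
force: [1.9, 0.1, 0.4]
grip_width: 0.0642
```

```bash
python3 look.py w16 bar_blade=.025
python3 - <<'E'
from h import *
for c in ['scene','top']:
    im=grab_frame(c);np.save(f'pics/{c}4.npy',im);cv2.imwrite(f'pics/{c}4.png',im[:,:,::-1])
a=cv2.resize(np.load('pics/scene4.npy')[140:240,180:300],None,fx=4,fy=4,interpolation=cv2.INTER_CUBIC)
b=cv2.resize(np.load('pics/top4.npy')[160:260,250:340],None,fx=4,fy=4,interpolation=cv2.INTER_CUBIC)
cv2.imwrite('pics/c9.png',np.hstack([a,b])[:,:800,::-1])
E
```

```text
20.8 [ 0.4718 -0.1167  0.1837] [-3.1411e+00 -7.0000e-04  6.0480e-01] [1.9 0.1 0.4] 0.0642 [ 0.08  0.37  0.05  2.01 -0.03  0.76  0.75]
bar_blade 0.94 [252.5 255. ] [ 0.525  -0.1969  0.025 ]
```

View pics/c9.png

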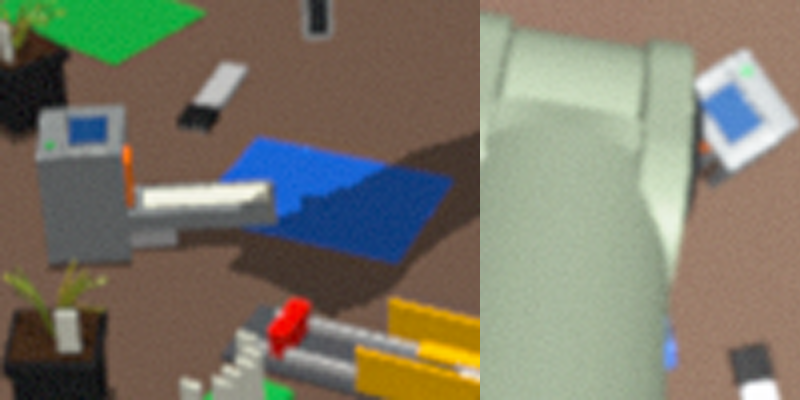

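View pics/w16.png

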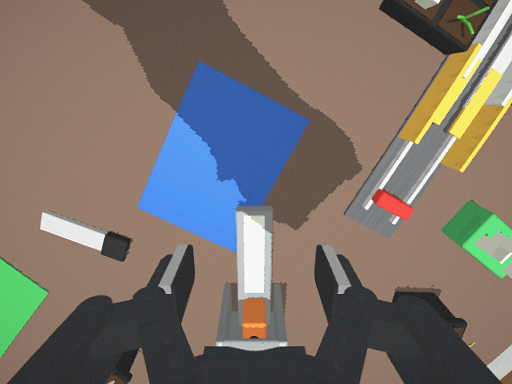

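View pics/scene4.png

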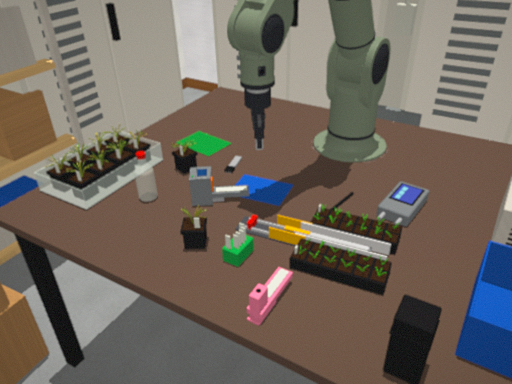

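Run:
```python
from h import *
k=calibration('wrist');d=np.array([.568,-.823]);W=np.array([.5826,-.279])
for p,z in [((254.5,207),.034),((236.5,207),.034),((273,207),.034)]:
    w=unproj(k,p,z);print(np.round(w,4),'dist to wall',np.dot(W-w[:2],d),'lat',np.dot(w[:2]-W,[.823,.568]))
print(status.observe()['force'])
```

```text
[ 0.4926 -0.1466  0.034 ] dist to wall 0.16011101355702936 lat 0.0010954536395675807
[ 0.4769 -0.1573  0.034 ] dist to wall 0.16016246286742641 lat -0.01789157421846636
[ 0.5087 -0.1356  0.034 ] dist to wall 0.16004949060127627 lat 0.02061211410912269
[ 0.37216353  0.8667942  -0.77195375]
```

The tail is 160.1 mm from the back wall, and 160 mm is fully home. The bar is centred and square, so I'm handing in.

```bash
python3 -c "
from workcell import job
print(job.job_done())"
```

```text
the job is handed in; nothing more can be done
None
```

The bar is in the charging dock, fully home and flat on the table. I handed the job in at about 21 s of the 62 s allowed; no verdict was given.

- **Track:** I slid the bar by its orange handle until it met the red stop, about 17 N at 15 cm along. After backing off a little, it lifted free at about its own weight.
- **Mat:** I stood it on the blue mat and let go. The camera pictures showed it upright, with the gripper well clear.
- **Dock:** I took it again by the grey blade and carried it into the hood mouth, about 7 mm above the table to clear the mat edge. I lowered it to the table there and slid the last 1.5 cm to the back wall. The wall contact was firm: the force rose to about 27 N along the slide with no further movement.
- **Last checks:** The tail is 160.1 mm from the wall, and 160 mm is fully home. It sits about 1 mm off centre and square to the dock. About 4 mm of the orange handle shows at the hood mouth, as the dimensions give when home. The gripper is clear, the wrist force is near zero, and the other things look unmoved in the scene picture.
- **Limits and oddities:** Setting the bar down on the mat briefly gave about 53 N at the wrist, under the 120 N limit. In the last top view the arm hid most of the bar, so the final check rests on the wrist and scene cameras.

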